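# Load the capacitor leakage jig and hold its sprung lid down

## Task

Load the capacitor test jig: put the red-dot capacitor into well 2 and after it the yellow-dot capacitor into well 3 (the meter logs them as they go in), leaving the reference capacitor in well 1. Then bring the sprung lid with the red handle bar all the way down onto its stops, so that the test voltage comes on, and keep it fully down for at least three seconds: the lid springs open if let go, so finish while still holding it down. Leave the other things on the bench alone.

Things in the scene. Friction and masses are not known exactly. Their poses are not given: they have to be found in the camera images.
- jig: grey test jig fixed to the bench, 180 (x) x 240 (y) x 48 mm high; origin: centre of its underside; x points away from the robot to the lid's hinge, y left, z up. In its top a row of three wells along y, 60 mm apart, numbered 1, 2, 3 from left (+y) to right by one, two and three white pips on the robot's side of each. Lid stops at x = -45, y = +-98 mm, 14 mm thick, 88 mm high
- well1 (a point): centre of the mouth of well 1: x = -5, y = +60, z = 48 mm on the jig. Each well is a 28 mm round hole, 18 mm deep, 2 mm chamfer. The top of a brass spring contact in it lies 14 mm below the mouth and gives way by up to 4 mm (1 N at first, then 0.5 N per mm): a can rests on it with 36 mm showing
- well2 (a point): centre of the mouth of well 2 (x = -5, y = 0, z = 48 mm on the jig), like well 1
- well3 (a point): centre of the mouth of well 3 (x = -5, y = -60, z = 48 mm on the jig), like well 1
- hinge (a point): middle of the lid's hinge line, which runs along the jig's y at x = +75, z = 92 mm on the jig, between two cheeks at y = +-113 mm that rise to z = 104 mm
- lid (a joint): lid angle, rad: 0 = fully down on its stops, level; 1.75 = open stop, where it starts, leaning 0.18 rad back from upright. Clear plate in an aluminium frame, 206 mm wide, reaching 120 mm from the hinge; three rubber pushers under it meet the cans in the last 3 mm. A spring drives it open: about 5 N at the bar near the open stop, about 13 N when fully down on three cans
- lid_bar (a point): middle of the lid's red handle bar: 12 mm diameter, 120 mm long, parallel to the hinge, 150 mm from it and 24 mm clear of the lid's frame, so it can be pinched from above at any angle. At lid angle q it is at x = 75 - 150 cos q, z = 92 + 150 sin q mm on the jig
- cap_red: an electrolytic capacitor can, 25 mm diameter, 50 mm tall, 40 g, standing upright; origin: centre of its underside, z up. Blue sleeve, silver top with a red dot
- cap_yellow: an electrolytic capacitor can, 25 mm diameter, 50 mm tall, 40 g, standing upright; origin: centre of its underside, z up. Blue sleeve, silver top with a yellow dot
- cap_ref: an electrolytic capacitor can, 25 mm diameter, 50 mm tall, 40 g, standing upright; origin: centre of its underside, z up. The reference: black sleeve, silver top with a white dot; it already stands in well 1 and stays there
- module: bystander: an open aluminium amplifier module, 102 x 50 x 108 mm, 600 g; origin: centre of its underside
- reel: bystander: a metal reel of solder standing on its flange, 60 mm diameter, 40 mm high; origin: centre of its underside
- driver: bystander: a screwdriver lying flat; origin on its axis
- jar: bystander: a small amber glass jar with a white cap, 52 mm diameter, 60 mm high; origin: centre of its underside

How it is judged (in metres and radians):
On the way, in this order (a step that is already met when the one before it is completed fails the run):
1. the red-dot capacitor stands in well 2, let go (horizontal distance between cap_red and well2 below 0.005 m and z of cap_red in the frame of jig below 0.038 m and angle between cap_red's own z axis and vertical below 0.12 rad and contact force between the fingers and cap_red below 0.1 N), for 0.2 s.
2. then the yellow-dot capacitor stands in well 3, let go (horizontal distance between cap_yellow and well3 below 0.005 m and z of each of cap_yellow, cap_red in the frame of jig below 0.038 m and angle between each of cap_yellow, cap_red's own z axis and vertical below 0.12 rad and horizontal distance between cap_red and well2 below 0.005 m and contact force between the fingers and cap_yellow below 0.1 N), for 0.2 s.
3. then the lid is held fully down for three seconds, on three loaded wells (horizontal distance between cap_ref and well1 below 0.005 m and z of each of cap_ref, cap_red, cap_yellow in the frame of jig below 0.038 m and angle between each of cap_ref, cap_red, cap_yellow's own z axis and vertical below 0.12 rad and horizontal distance between cap_red and well2 below 0.005 m and horizontal distance between cap_yellow and well3 below 0.005 m and value of joint lid below 0.025 rad and contact force between the fingers and jig above 3 N), for 2.8 s.
At the end, for the whole second after the job is handed in: The fingers are holding the lid down (more than 3 N on it), its angle under 0.025 rad, with the reference, red-dot and yellow-dot capacitors upright on the contacts of wells 1, 2 and 3 (within 5 mm of the well's axis, underside at least 10 mm below its mouth, tilt under 0.12 rad) (all of step 3); the arm keeps its last pose, push and grip.
It fails at once if a bystander is moved by more than 20 mm (distance of any of module, reel, driver, jar from where it was at the start of the episode above 0.02 m).
It fails at once if the reference capacitor is taken out of well 1 (horizontal distance between cap_ref and well1 above 0.012 m or z of cap_ref in the frame of jig above 0.046 m).
It also fails if it takes over 72 s, if anything falls off the work surface, if the arm or the gripper's body presses on something with over 40 N, if the wrist force passes 120 N, or if a joint passes its speed limit or range.

## Robot

A 6-joint arm with a two-finger parallel gripper is mounted at the origin on the work surface. World frame = base frame: x ahead of the robot, y to its left, z up, the work surface at z = 0. Lengths are in mm, angles in rad, forces in N, time in s.
With the tool pointing down it reaches from about 275 to 1000 mm from the base axis. Payload 8.4 kg.
Tool frame: the origin (TCP) lies at the very end of the fingers, on their centre line; the grasp point (between the pads) lies 19 mm behind it; z points along the fingers, y is the direction in which the jaws open and shut (so a half turn about z gives the same grasp; the last joint's range is limited). The gripper opens to 85 mm and grips with 20 to 120 N. Pads are 22 mm wide; open, the fingers measure 114 mm over their backs; the gripper's body (76 mm by 85 mm) begins 54 mm behind the grasp point. The pads swing forward as they close: fully open they stand 13 mm farther back than shut.
Start: joints at [1.325, 0.353, 1.633, -0, 1.155, -0.002], TCP at [150.868, 606.52, 231.281] pointing down, gripper open.
Joint ranges: [-2.63, 2.63], [-0.92, 2.1], [0.06, 2.66], [-1.3, 4.44], [0, 2.69], [-3.02, 3.02]. Speed limits (rad/s): [2.22, 2.22, 2.79, 3.14, 3.14, 3.14].

## Interface

Orientations are given as [roll, pitch, yaw] about the fixed x, y, z axes, in that order (R = Rz(yaw) Ry(pitch) Rx(roll)).
In Python, from rig import r gives the robot as it stands.
- The arm moves only by the tool move_arm, never from a script. Its argument "increments" is a list of rows, each an object of numbers: "tx", "ty", "tz": the shift along the tool's x, y, z in cm; "rx", "ry", "rz": the turn, a rotation vector about the tool's x, y, z in degrees; "gripper": the gripper's target within -1 to 1 (fully open at 1, half-way at 0, shut at -1). A call has 1 to 12 rows; each row shifts and turns the commanded pose from where the row before left it, along the tool's axes as they then stand; what a row does not reach is not made up. A row lasts 1/10 s, in which the tool goes at most 50 mm and 8.59 degrees, less where a joint would pass 70% of its speed; a pose out of reach is approached as far as the arm can. A call is refused whole if a number of a shift passes 5 or a number of a turn 8.59, either way. A call with a gripper value outside its range is refused whole. The fingers move at their own pace and stop on an object; "squeeze" is the grip in N (left out, the last holds). Time passes only in rows, so rows that do not move let the fingers close. It gives the time, the measured TCP pose, the force and the opening at its end, in the units of the state.
- r.sense(): the state, without advancing time (a new reading comes with each control period).
- r.grab_frame(name): name is "scene" or "top" or "wrist"; returns (picture, depth): 420x560x3 uint8, red, green, blue; 420x560 float32, mm along the optical axis (not along the pixel's ray), 0 where there is no reading.
- r.camera_model(name): a dict with "fx", "fy", "cx", "cy" (pixels), "R" (3x3) and "t" (3): a world point X has camera coordinates R X + t; the wrist camera has in their place "hand_eye" (4x4, takes a point from camera to tool coordinates, whose origin is the TCP and whose axes are the flange's). Camera axes: x right, y down, z forward; pixel columns grow to the right and rows downward; lengths in mm; the calibration is good to about 2 mm. A picture is of the moment at which its call begins: read the wrist's pose just before it. camera_model takes no time and is no camera call.
- r.sign_off(): hands the job in, once; it reports no verdict.
Trained networks look in the newest picture that a camera, given by its name, has taken for a name from the list of things; names that differ only in an ending like _2 or _b are one class to them, and where a whole thing is asked for, a point or a joint stands for the part that bears it (a point fixed in the world has none). Each returns a list of dicts, best first, with "confidence" (0 to 1); they miss things now and then, are a little off and sometimes report something else, mostly with a low value. They report only what shows in the picture. A call takes as long as a camera call.
- r.cut_out(query, camera): "mask" (420x560 bool, what is visible of it) and "bbox" ([left, top, right, bottom] in pixels, round what is visible of it).
- r.place_of(query, camera): "location" ([row, column] in pixels: a listed point, or the origin of a listed thing).
The state is a dict: "clock": time; "qpos": joint angles; "qvel": joint speeds; "joint_efforts": joint torques, N m; "eef_pos": TCP position; "tcp_rot": TCP orientation; "contact_force": force on the tool from outside, world axes, zero at the start; "wrist_torque": the same for the moment, N m; "opening": opening from 0.0 (shut) to 1.0 (fully open).
Only numpy, scipy, OpenCV 4.12 (cv2) and the standard library are available. Lean on these libraries where they do the work, as an engineer would, in place of code of your own. Each camera call takes 0.05 s, during which the arm holds its last target. There are 200 camera calls.

## Working session

There is one attempt and no reset: what is moved stays moved. The work goes in short steps, Python scripts to look and compute and a tool call to move; the robot and the scene stay as the last step left them, time stands still between calls to the robot, and variables do not carry over. Pictures are saved under pics/ and viewed, about 8 in all and at most 12, crops included, and the job is handed in when it is done.

Besides the shell and the picture viewer there is one more tool, called after "Request:" as name(argument=value, ...) on one line, values as JSON. move_arm: Moves the arm, as the interface text tells. Its arguments: {"type":"object","properties":{"increments":{"type":"array","items":{"type":"object","properties":{"tx":{"type":"number"},"ty":{"type":"number"},"tz":{"type":"number"},"rx":{"type":"number"},"ry":{"type":"number"},"rz":{"type":"number"},"gripper":{"type":"number"}}}},"squeeze":{"type":"number"}},"required":["increments"]}

```bash
mkdir -p pics; cat > h.py <<'E'
import numpy as np, cv2
from rig import r
from scipy.spatial.transform import Rotation as Ro
def save(n,p): cv2.imwrite('pics/'+n,p[:,:,::-1])
def toworld(cam,row,col,d,s=None):
    m=r.camera_model(cam)
    c=np.array([(col-m['cx'])/m['fx']*d,(row-m['cy'])/m['fy']*d,d])
    if cam!='wrist': return np.array(m['R']).T@(c-np.array(m['t']))
    T=np.array(m['hand_eye']); p=T[:3,:3]@c+T[:3,3]
    return Ro.from_euler('xyz',s['tcp_rot']).as_matrix()@p+np.array(s['eef_pos'])
def ray(cam,row,col,z,s=None):
    a=toworld(cam,row,col,100.,s);b=toworld(cam,row,col,200.,s)
    return a+(b-a)*(z-a[2])/(b[2]-a[2])
E
cat > a.py <<'E'
from h import *
s=r.sense();print(s['clock'],s['eef_pos'],s['tcp_rot'],s['opening'])
for cam in ['top','scene']:
    p,d=r.grab_frame(cam);save(cam+'1.png',p)
    m=r.camera_model(cam);print(cam,'pos',np.round(-np.array(m['R']).T@m['t']))
    for q in ['cap_red','cap_yellow','cap_ref','well1','well2','well3','jig','hinge','lid_bar','module','reel','driver','jar']:
        for e in r.place_of(q,cam)[:2]:
            a,b=e['location'];i,j=int(round(a)),int(round(b))
            dd=d[min(max(i,0),419),min(max(j,0),559)]
            print(q,round(e['confidence'],2),[round(a),round(b)],np.round(toworld(cam,a,b,dd)),'z0',np.round(ray(cam,a,b,0)[:2]),'z48',np.round(ray(cam,a,b,48)[:2]))
E
python3 a.py
```

```text
0.0 [150.76461266 606.05840125 230.5666692 ] [-3.14021104e+00  1.19918207e-05  2.89781208e+00] 1.0035229006611115
top pos [ 303.   16. 1170.]
cap_red 0.57 [161, 194] [612. 199.  46.] z0 [625. 206.] z48 [612. 199.]
cap_yellow 0.62 [163, 192] [605. 202.  53.] z0 [619. 211.] z48 [606. 203.]
cap_yellow 0.45 [230, 185] [438. 211.  43.] z0 [443. 218.] z48 [437. 210.]
cap_ref 0.46 [203, 264] [503.  21.  84.] z0 [518.  22.] z48 [510.  21.]
well1 0.78 [197, 293] [529. -51.  36.] z0 [536. -53.] z48 [527. -50.]
well1 0.76 [201, 264] [507.  21.  86.] z0 [523.  22.] z48 [514.  21.]
well2 0.78 [197, 293] [529. -51.  36.] z0 [536. -53.] z48 [527. -50.]
well2 0.76 [201, 264] [507.  21.  86.] z0 [523.  22.] z48 [514.  21.]
well3 0.78 [197, 293] [529. -51.  36.] z0 [536. -53.] z48 [527. -50.]
well3 0.76 [201, 264] [507.  21.  86.] z0 [523.  22.] z48 [514.  21.]
jig 0.89 [200, 290] [520. -45.  37.] z0 [527. -47.] z48 [518. -44.]
hinge 0.81 [160, 283] [633. -25.  -4.] z0 [632. -25.] z48 [618. -23.]
lid_bar 0.87 [130, 284] [629. -17. 244.] z0 [715. -26.] z48 [698. -24.]
module 0.71 [166, 121] [591. 372. 
[... 985 characters left out ...]
   35.] z0 [ 564. -156.] z48 [550. -94.]
well3 0.83 [224, 260] [508.  24.  60.] z0 [522. -47.] z48 [511.   9.]
well3 0.72 [198, 253] [ 554. -110.   35.] z0 [ 564. -156.] z48 [550. -94.]
jig 0.85 [224, 256] [518.  27.  62.] z0 [534. -44.] z48 [522.  12.]
lid_bar 0.95 [144, 210] [631. -24. 245.] z0 [ 759. -417.] z48 [ 734. -340.]
module 0.57 [366, 178] [601. 404.  -0.] z0 [601. 404.] z48 [585. 435.]
reel 0.93 [163, 294] [ 470. -321.   21.] z0 [ 474. -354.] z48 [ 465. -280.]
reel 0.36 [211, 260] [524. -56.  38.] z0 [ 534. -103.] z48 [521. -44.]
driver 0.82 [147, 245] [ 643. -419.   -1.] z0 [ 643. -418.] z48 [ 624. -341.]
jar 0.81 [179, 333] [ 349. -259.   18.] z0 [ 350. -286.] z48 [ 348. -216.]
```

```bash
python3 - <<'E'
import cv2
a=cv2.imread('pics/top1.png');b=cv2.imread('pics/scene1.png')
cv2.imwrite('pics/t2.png',cv2.resize(a[110:300,90:440],(800,434),interpolation=cv2.INTER_CUBIC))
cv2.imwrite('pics/s2.png',cv2.resize(b[100:400,120:420],(600,600),interpolation=cv2.INTER_CUBIC))
E
```

```text
(no output)
```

View pics/t2.png

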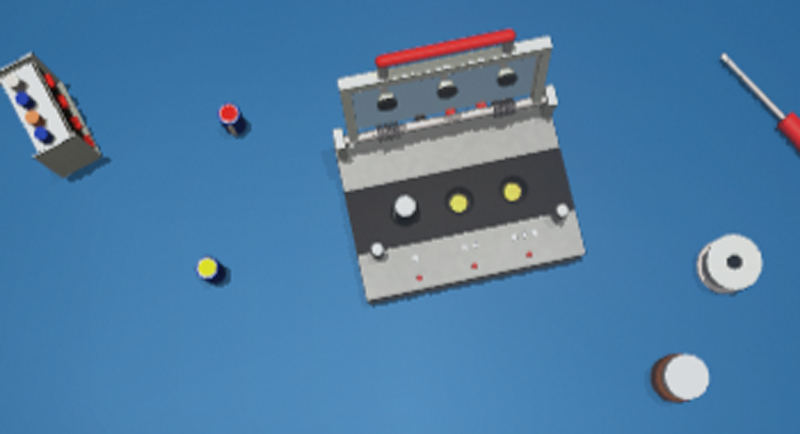

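View pics/s2.png

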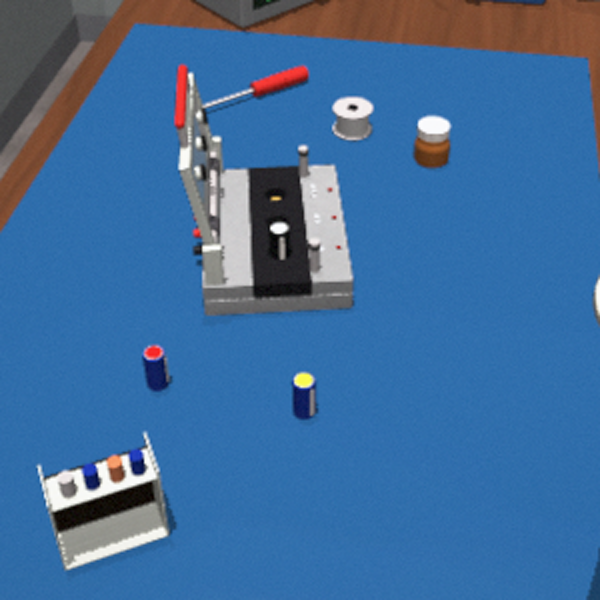

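The top view shows the red can left of the jig at crop (229,113), the yellow at (207,267), and the jig turned a few degrees with the reference can in well 1 (404,206). Both open wells show brass. The lid is open. Next I'll refine the positions by colour.

```bash
python3 - <<'E'
from h import *
p=cv2.imread('pics/top1.png')[:,:,::-1]
h=cv2.cvtColor(np.ascontiguousarray(p),cv2.COLOR_RGB2HSV)
def cen(msk,box,z,n):
    l,t,rr,b=box; k=np.zeros(msk.shape,bool);k[t:b,l:rr]=msk[t:b,l:rr]
    y,x=np.nonzero(k);w=ray('top',y.mean(),x.mean(),z);print(n,len(x),round(y.mean(),1),round(x.mean(),1),np.round(w,1));return w
H,S,V=h[:,:,0],h[:,:,1],h[:,:,2]
red=((H<8)|(H>172))&(S>150)&(V>100); yel=(H>22)&(H<36)&(S>100)&(V>100)
white=(S<60)&(V>170)
cen(red,(180,150,202,172),50,'red');cen(yel,(172,218,192,236),50,'yel')
b2=cen(yel,(280,190,300,210),34,'w2');b3=cen(yel,(303,185,325,203),34,'w3')
w1=cen(white,(258,192,276,208),84,'ref')
for i,(q,z) in enumerate([((255,122,275,142),242),((304,120,320,135),242)]): cen(red,q,z,'bar')
for q in [(270,226,279,235),(292,222,303,231),(316,217,328,225)]: cen(red,q,48,'dot')
d=b3-w1; yaw=np.arctan2(d[0],-d[1]); print('yaw',np.degrees(yaw))
E
```

```text
red 32 159.1 189.7 [615.2 208.2  50. ]
yel 40 226.7 180.2 [445.2 222.3  50. ]
w2 46 198.5 290.1 [524.8 -44.1  34. ]
w3 48 193.6 313.8 [ 538.8 -102.9   34. ]
ref 55 199.6 266.8 [510.8  13.9  84. ]
bar 95 134.7 264.6 [618.1  22.1 242. ]
bar 52 125.8 308.9 [640.2 -70.  242. ]
dot 1 231.0 273.0 [440.5  -3.   48. ]
dot 1 226.0 297.0 [454.2 -61.2  48. ]
dot 1 221.0 321.0 [ 468.  -119.7   48. ]
yaw 13.453512012227927
```

Request:
move_arm(increments=[{"rz": 7.82, "gripper": 0.2}, {"rz": 7.82, "gripper": 0.2}, {"rz": 7.82}, {"rz": 7.82}, {"rz": 7.82}, {"rz": 7.82}, {"rz": 7.82}, {"rz": 7.82}])

```text
invalid input
```

Request:
move_arm(increments=[{"tx": -3, "ty": 2.2, "tz": 0.3}, {"tx": -4, "ty": 2.9, "tz": 0.3}, {"tx": -4, "ty": 2.9, "tz": 0.3}, {"tx": -4, "ty": 2.9, "tz": 0.3}, {"tx": -4, "ty": 2.9, "tz": 0.3}, {"tx": -4, "ty": 2.9, "tz": 0.3}, {"tx": -4, "ty": 2.9, "tz": 0.3}, {"tx": -4, "ty": 2.9, "tz": 0.3}, {"tx": -4, "ty": 2.9, "tz": 0.3}, {"tx": -4, "ty": 2.9, "tz": 0.3}, {"tx": -4, "ty": 2.9, "tz": 0.3}, {"tx": -4, "ty": 2.9, "tz": 0.3}])

```text
invalid input
```

Request:
move_arm(increments=[{"tx": 0, "ty": 0, "tz": 0, "rx": 0, "ry": 0, "rz": 7.82, "gripper": 0.2}, {"tx": 0, "ty": 0, "tz": 0, "rx": 0, "ry": 0, "rz": 7.82, "gripper": 0.2}, {"tx": 0, "ty": 0, "tz": 0, "rx": 0, "ry": 0, "rz": 7.82, "gripper": 0.2}, {"tx": 0, "ty": 0, "tz": 0, "rx": 0, "ry": 0, "rz": 7.82, "gripper": 0.2}, {"tx": 0, "ty": 0, "tz": 0, "rx": 0, "ry": 0, "rz": 7.82, "gripper": 0.2}, {"tx": 0, "ty": 0, "tz": 0, "rx": 0, "ry": 0, "rz": 7.82, "gripper": 0.2}, {"tx": 0, "ty": 0, "tz": 0, "rx": 0, "ry": 0, "rz": 7.82, "gripper": 0.2}, {"tx": 0, "ty": 0, "tz": 0, "rx": 0, "ry": 0, "rz": 7.82, "gripper": 0.2}], squeeze=30)

```text
clock: 2.2
eef_pos: [150.9, 606.5, 231.3]
tcp_rot: [-3.142, -0.0, 1.8]
contact_force: [0.3, -0.2, -0.6]
opening: 0.6
```

Request:
move_arm(increments=[{"tx": -3, "ty": 2.2, "tz": 0.3, "rx": 0, "ry": 0, "rz": 0, "gripper": 0.2}, {"tx": -4, "ty": 2.9, "tz": 0.3, "rx": 0, "ry": 0, "rz": 0, "gripper": 0.2}, {"tx": -4, "ty": 2.9, "tz": 0.3, "rx": 0, "ry": 0, "rz": 0, "gripper": 0.2}, {"tx": -4, "ty": 2.9, "tz": 0.3, "rx": 0, "ry": 0, "rz": 0, "gripper": 0.2}, {"tx": -4, "ty": 2.9, "tz": 0.3, "rx": 0, "ry": 0, "rz": 0, "gripper": 0.2}, {"tx": -4, "ty": 2.9, "tz": 0.3, "rx": 0, "ry": 0, "rz": 0, "gripper": 0.2}, {"tx": -4, "ty": 2.9, "tz": 0.3, "rx": 0, "ry": 0, "rz": 0, "gripper": 0.2}, {"tx": -4, "ty": 2.9, "tz": 0.3, "rx": 0, "ry": 0, "rz": 0, "gripper": 0.2}, {"tx": -4, "ty": 2.9, "tz": 0.3, "rx": 0, "ry": 0, "rz": 0, "gripper": 0.2}, {"tx": -4, "ty": 2.9, "tz": 0.3, "rx": 0, "ry": 0, "rz": 0, "gripper": 0.2}, {"tx": -4, "ty": 2.9, "tz": 0.3, "rx": 0, "ry": 0, "rz": 0, "gripper": 0.2}, {"tx": -2, "ty": 1, "tz": 0.3, "rx": 0, "ry": 0, "rz": 0, "gripper": 0.2}], squeeze=30)

```text
clock: 3.4
eef_pos: [572.0, 241.3, 195.3]
tcp_rot: [3.14, 0.001, 1.804]
contact_force: [-0.6, 1.0, 0.8]
opening: 0.601
```

```bash
cat > w.py <<'E'
import sys
from h import *
s=r.sense();p,d=r.grab_frame('wrist');save(sys.argv[1],p)
print(s['clock'],np.round(s['eef_pos'],1),np.round(s['tcp_rot'],3),s['opening'],np.round(r.camera_model('wrist')['hand_eye'],2).tolist())
H,S,V=cv2.split(cv2.cvtColor(p,cv2.COLOR_RGB2HSV))
red=((H<8)|(H>172))&(S>150)&(V>90); yel=(H>20)&(H<38)&(S>90)&(V>90); wh=(S<50)&(V>180)
for n,m in (('red',red),('yel',yel),('white',wh)):
    k,l,st,c=cv2.connectedComponentsWithStats(m.astype(np.uint8))
    for i in range(1,k):
        if st[i,4]>60: 
            dd=np.median(d[l==i]);x,y=c[i]
            print(n,st[i].tolist(),np.round(c[i],1),round(float(dd),1),np.round(toworld('wrist',y,x,dd,s),1))
E
python3 w.py w1.png
```

```text
3.4 [572.  241.3 195.3] [3.140e+00 1.000e-03 1.804e+00] 0.601464906959176 [[0.0, -0.95, -0.32, 83.95], [1.0, 0.0, 0.0, -0.66], [0.0, -0.32, 0.95, -141.82], [0.0, 0.0, 0.0, 1.0]]
red [403, 23, 18, 13, 120] [411.8  29.4] 239.7 [642.2 401.2  65.1]
red [372, 37, 16, 11, 96] [379.1  42.3] 255.3 [623.4 389.7  50.8]
red [343, 49, 14, 11, 96] [349.4  53.6] 270.7 [603.7 378.1  36.8]
red [320, 58, 13, 11, 81] [326.3  63.1] 285.8 [587.2 367.7  22.9]
red [306, 221, 16, 15, 185] [313.2 228.2] 312.0 [614.8 209.9  49.9]
yel [143, 171, 18, 18, 250] [151.2 179.4] 294.8 [445.3 223.4  50. ]
white [306, 0, 142, 62, 3450] [365.4  20.1] 219.1 [599.9 392.9  86.1]
white [370, 9, 79, 29, 171] [408.8  23.2] 222.2 [632.4 399.2  83.4]
white [381, 36, 24, 12, 95] [394.4  40.3] 298.8 [650.  406.5   1.4]
white [358, 46, 13, 10, 71] [363.7  50.6] 301.9 [623.1 390.6   1.3]
white [141, 169, 22, 20, 71] [151.9 177. ] 294.3 [445.6 226.   49.7]
white [219, 311, 47, 57, 1124] [235.8 336.9] 357.7 [562.3  52.1  49.8]
white [134, 366, 36, 54, 1134] [153.5 399.4] 395.7 [475.5 -78.   45.9]
white [171, 370, 8, 13, 78] [175.1 376.3] 332.8 [505.4  14.9  83.9]
```

Request:
move_arm(increments=[{"tx": -2.06, "ty": 1.73, "tz": 1.5, "rx": 0, "ry": 0, "rz": 0, "gripper": 0.2}, {"tx": -2, "ty": 1.73, "tz": 2.5, "rx": 0, "ry": 0, "rz": 0, "gripper": 0.2}, {"tx": 0, "ty": 0, "tz": 4, "rx": 0, "ry": 0, "rz": 0, "gripper": 0.2}, {"tx": 0, "ty": 0, "tz": 4, "rx": 0, "ry": 0, "rz": 0, "gripper": 0.2}, {"tx": 0, "ty": 0, "tz": 3.4, "rx": 0, "ry": 0, "rz": 0, "gripper": 0.2}, {"tx": 0, "ty": 0, "tz": 2, "rx": 0, "ry": 0, "rz": 0, "gripper": 0.2}, {"tx": 0, "ty": 0, "tz": 0, "rx": 0, "ry": 0, "rz": 0, "gripper": -1}, {"tx": 0, "ty": 0, "tz": 0, "rx": 0, "ry": 0, "rz": 0, "gripper": -1}, {"tx": 0, "ty": 0, "tz": 0, "rx": 0, "ry": 0, "rz": 0, "gripper": -1}, {"tx": 0, "ty": 0, "tz": 0, "rx": 0, "ry": 0, "rz": 0, "gripper": -1}, {"tx": 0, "ty": 0, "tz": 0, "rx": 0, "ry": 0, "rz": 0, "gripper": -1}, {"tx": 0, "ty": 0, "tz": 0, "rx": 0, "ry": 0, "rz": 0, "gripper": -1}], squeeze=30)

```text
clock: 4.65
eef_pos: [612.3, 212.6, 22.0]
tcp_rot: [3.141, -0.0, 1.806]
contact_force: [0.6, 0.2, -0.5]
opening: 0.284
```

Request:
move_arm(increments=[{"tx": 0, "ty": 0, "tz": -2, "rx": 0, "ry": 0, "rz": 0, "gripper": -1}, {"tx": 0, "ty": 0, "tz": -4, "rx": 0, "ry": 0, "rz": 0, "gripper": -1}, {"tx": 0, "ty": -3, "tz": -4, "rx": 0, "ry": 0, "rz": 0, "gripper": -1}, {"tx": 0, "ty": -4, "tz": -2.5, "rx": 0, "ry": 0, "rz": 0, "gripper": -1}, {"tx": 0, "ty": -4, "tz": 0, "rx": 0, "ry": 0, "rz": 0, "gripper": -1}, {"tx": -2.5, "ty": -3.5, "tz": 0, "rx": 0, "ry": 0, "rz": 0, "gripper": -1}, {"tx": -4, "ty": 0, "tz": 0, "rx": 0, "ry": 0, "rz": 0, "gripper": -1}, {"tx": -4, "ty": 0, "tz": 0, "rx": 0, "ry": 0, "rz": 0, "gripper": -1}, {"tx": -4, "ty": 0, "tz": 0, "rx": 0, "ry": 0, "rz": 0, "gripper": -1}, {"tx": -3, "ty": 0, "tz": 0, "rx": 0, "ry": 0, "rz": 0, "gripper": -1}, {"tx": -1, "ty": 0, "tz": 0, "rx": 0, "ry": 0, "rz": 0, "gripper": -1}, {"tx": 0, "ty": 0, "tz": 0, "rx": 0, "ry": 0, "rz": 0, "gripper": -1}], squeeze=30)

```text
clock: 5.85
eef_pos: [514.2, -2.1, 146.5]
tcp_rot: [3.141, 0.0, 1.804]
contact_force: [-0.5, 0.6, -0.4]
opening: 0.282
```

```bash
python3 w.py w2.png; python3 -c "
from h import *
for _ in range(2): print(r.sense()['eef_pos'])"
```

```text
5.85 [514.2  -2.1 146.5] [3.141 0.    1.804] 0.28202242283530327 [[0.0, -0.95, -0.32, 83.95], [1.0, 0.0, 0.0, -0.66], [0.0, -0.32, 0.95, -141.82], [0.0, 0.0, 0.0, 1.0]]
red [261, 290, 39, 33, 1011] [279.9 306. ] 135.3 [514.4  -5.4 175.1]
white [172, 113, 66, 58, 3188] [204.2 140.1] 235.7 [442.6  38.2  48.8]
white [321, 112, 82, 191, 6760] [346.7 193.8] 250.2 [565.4  21.9  48.6]
white [383, 117, 50, 30, 775] [409.2 128.8] 180.1 [573.5  82.8 103.1]
white [394, 155, 14, 33, 327] [400.8 172. ] 196.9 [581.8  55.6  95. ]
white [268, 186, 27, 27, 576] [281.2 199.2] 214.8 [510.4  15.6  83.7]
white [182, 198, 21, 72, 534] [190.2 225.7] 260.0 [441.8 -37.5  48.2]
white [381, 222, 19, 77, 687] [389.8 257.4] 217.0 [596.6  -5.7  95.3]
white [494, 247, 15, 30, 221] [501.7 260.8] 125.8 [599.7  39.6 176.9]
white [547, 385, 13, 35, 255] [555.  406.7] 108.4 [615.5   0.8 209.4]
[513.9392464   -1.16375785 146.35724699]
[513.9392464   -1.16375785 146.35724699]
```

View pics/w2.png

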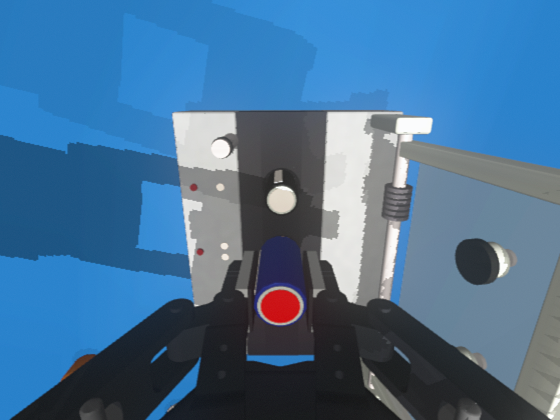

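The picture shows the reference can at (281,199) and the held red can with its dot at (280,306). Well 2 is hidden by the hand, so I'll step past it to see it.

Request:
move_arm(increments=[{"tx": -4, "ty": 0, "tz": 0, "rx": 0, "ry": 0, "rz": 0, "gripper": -1}, {"tx": -4, "ty": 0, "tz": 0, "rx": 0, "ry": 0, "rz": 0, "gripper": -1}, {"tx": 0, "ty": 0, "tz": 0, "rx": 0, "ry": 0, "rz": 0, "gripper": -1}, {"tx": 0, "ty": 0, "tz": 0, "rx": 0, "ry": 0, "rz": 0, "gripper": -1}], squeeze=30)

```text
clock: 6.3
eef_pos: [532.5, -78.2, 146.1]
tcp_rot: [-3.141, -0.001, 1.805]
contact_force: [-0.3, 0.1, -0.9]
opening: 0.282
```

```bash
python3 w.py w3.png
```

```text
6.3 [532.5 -78.2 146.1] [-3.141e+00 -1.000e-03  1.805e+00] 0.28161353507446485 [[0.0, -0.95, -0.32, 83.95], [1.0, 0.0, 0.0, -0.65], [0.0, -0.32, 0.95, -141.82], [0.0, 0.0, 0.0, 1.0]]
red [261, 290, 39, 33, 1004] [279.9 305.9] 135.2 [532.6 -81.5 174.8]
yel [271, 151, 22, 21, 371] [281.1 161.1] 256.7 [524.4 -42.8  33. ]
white [159, 0, 79, 170, 9862] [200.   80.9] 222.9 [450.7   4.2  47.4]
white [321, 0, 64, 290, 11916] [350.2 129.6] 233.3 [570.3  -3.4  48.3]
white [396, 10, 18, 27, 222] [406.1  22.8] 210.5 [586.3  75.7  47.4]
white [411, 17, 17, 41, 478] [419.1  37.8] 171.1 [581.6  56.   95.3]
white [544, 44, 16, 44, 168] [554.9  68.3] 100.8 [599.9  35.5 177.8]
white [265, 65, 34, 36, 948] [281.3  82.4] 189.2 [510.3  15.2  84. ]
white [387, 100, 29, 150, 1473] [401.4 173. ] 195.9 [599.9 -20.7  95.9]
white [181, 190, 29, 68, 689] [191.8 212.8] 255.1 [ 459.9 -100.9   48.9]
white [507, 208, 14, 33, 228] [513.6 223.5] 119.5 [613.9 -19.5 177.3]
white [381, 279, 12, 20, 173] [386.1 288.8] 225.7 [ 621.3 -107.5   94.9]
white [474, 327, 14, 27, 185] [480.3 339.9] 139.0 [627.4 -76.7 176.7]
white [20, 339, 49, 37, 1357] [ 43.9 357.3] 293.3 [ 342.1 -280.9   58.9]
white [151, 386, 39, 33, 385] [169.8 400.8] 338.0 [ 465.6 -336.3   39.8]
white [549, 391, 11, 27, 127] [555.2 405. ] 107.6 [632.8 -73.9 209.4]
```

View pics/w3.png

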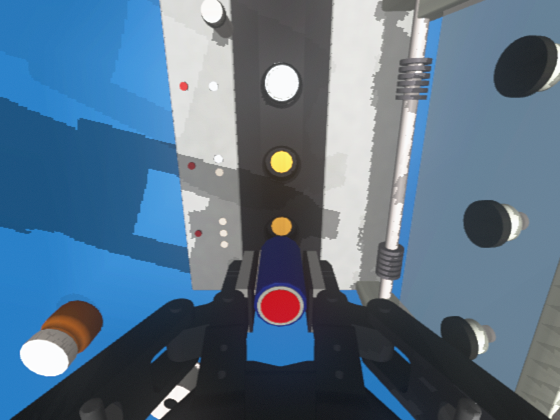

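Well 2's contact is at (281,161), world (524.4,-42.8). This agrees with the top view.

Request:
move_arm(increments=[{"tx": 1.95, "ty": 0.05, "tz": 0, "rx": 0, "ry": 0, "rz": 0, "gripper": -1}, {"tx": 2, "ty": 0.05, "tz": 0.5, "rx": 0, "ry": 0, "rz": 0, "gripper": -1}, {"tx": 0, "ty": 0, "tz": 2.5, "rx": 0, "ry": 0, "rz": 0, "gripper": -1}, {"tx": 0, "ty": 0, "tz": 2.5, "rx": 0, "ry": 0, "rz": 0, "gripper": -1}, {"tx": 0, "ty": 0, "tz": 1, "rx": 0, "ry": 0, "rz": 0, "gripper": -1}, {"tx": 0, "ty": 0, "tz": 0, "rx": 0, "ry": 0, "rz": 0, "gripper": -1}, {"tx": 0, "ty": 0, "tz": 0, "rx": 0, "ry": 0, "rz": 0, "gripper": -1}], squeeze=30)

```text
clock: 7.05
eef_pos: [524.7, -39.8, 81.9]
tcp_rot: [3.141, 0.0, 1.807]
contact_force: [-0.2, -0.3, -0.5]
opening: 0.283
```

```bash
python3 w.py w4.png | grep -E "^6|^7|red|510|511"
```

```text
7.05 [524.7 -39.8  81.9] [3.141 0.    1.807] 0.28260012479580254 [[0.0, -0.95, -0.32, 83.95], [1.0, 0.0, 0.0, -0.66], [0.0, -0.32, 0.95, -141.82], [0.0, 0.0, 0.0, 1.0]]
red [150, 148, 10, 9, 71] [154.4 152. ] 174.0 [439.7  -2.   49.1]
red [261, 290, 39, 33, 1012] [279.9 305.9] 135.2 [524.8 -43.1 110.6]
white [257, 142, 45, 44, 1545] [279.  163.2] 141.0 [510.4  15.2  83.9]
```

Request:
move_arm(increments=[{"tx": 0, "ty": 0, "tz": 0.8, "rx": 0, "ry": 0, "rz": 0, "gripper": -1}, {"tx": 0, "ty": 0, "tz": 0.6, "rx": 0, "ry": 0, "rz": 0, "gripper": -1}, {"tx": 0, "ty": 0, "tz": 0.6, "rx": 0, "ry": 0, "rz": 0, "gripper": -1}, {"tx": 0, "ty": 0, "tz": 0.5, "rx": 0, "ry": 0, "rz": 0, "gripper": -1}, {"tx": 0, "ty": 0, "tz": 0, "rx": 0, "ry": 0, "rz": 0, "gripper": -1}, {"tx": 0, "ty": 0, "tz": 0, "rx": 0, "ry": 0, "rz": 0, "gripper": -1}], squeeze=30)

```text
clock: 7.7
eef_pos: [524.3, -40.4, 56.1]
tcp_rot: [-3.141, -0.0, 1.806]
contact_force: [-0.8, 0.5, 0.1]
opening: 0.281
```

Request:
move_arm(increments=[{"tx": 0, "ty": 0, "tz": 0, "rx": 0, "ry": 0, "rz": 0, "gripper": 0.1}, {"tx": 0, "ty": 0, "tz": 0, "rx": 0, "ry": 0, "rz": 0, "gripper": 0.1}, {"tx": 0, "ty": 0, "tz": 0, "rx": 0, "ry": 0, "rz": 0, "gripper": 0.1}, {"tx": 0, "ty": 0, "tz": 0, "rx": 0, "ry": 0, "rz": 0, "gripper": 0.1}, {"tx": 0, "ty": 0, "tz": 0, "rx": 0, "ry": 0, "rz": 0, "gripper": 0.1}, {"tx": 0, "ty": 0, "tz": -2, "rx": 0, "ry": 0, "rz": 0, "gripper": 0.1}, {"tx": 0, "ty": 0, "tz": -4, "rx": 0, "ry": 0, "rz": 0, "gripper": 0.1}, {"tx": 0, "ty": 0, "tz": -4, "rx": 0, "ry": 0, "rz": 0, "gripper": 0.1}, {"tx": -3, "ty": 0, "tz": 0, "rx": 0, "ry": 0, "rz": 0, "gripper": 0.1}, {"tx": 0, "ty": 0, "tz": 0, "rx": 0, "ry": 0, "rz": 0, "gripper": 0.1}], squeeze=30)

```text
clock: 8.7
eef_pos: [533.2, -71.5, 158.0]
tcp_rot: [3.138, 0.002, 1.805]
contact_force: [-0.2, 0.1, -0.7]
opening: 0.555
```

```bash
python3 w.py w5.png | grep -E "^[0-9]|red|yel|51[01]"
```

```text
8.7 [533.2 -71.5 158. ] [3.138e+00 2.000e-03 1.805e+00] 0.5550093128880877 [[0.0, -0.95, -0.32, 83.95], [1.0, 0.0, 0.0, -0.66], [0.0, -0.32, 0.95, -141.82], [0.0, 0.0, 0.0, 1.0]]
red [266, 170, 24, 22, 406] [277.6 180.4] 221.9 [524.4 -43.7  84. ]
white [262, 77, 32, 34, 818] [277.4  93.4] 202.2 [510.3  15.2  84. ]
```

Request:
move_arm(increments=[{"tx": 2.5, "ty": 0, "tz": 0, "rx": 0, "ry": 0, "rz": 0, "gripper": 0.2}, {"tx": 4.2, "ty": -0.2, "tz": 0, "rx": 0, "ry": 0, "rz": 0, "gripper": 0.2}, {"tx": 4.5, "ty": -0.3, "tz": 0, "rx": 0, "ry": 0, "rz": 0, "gripper": 0.2}, {"tx": 4.5, "ty": -0.3, "tz": 0, "rx": 0, "ry": 0, "rz": 0, "gripper": 0.2}, {"tx": 4.5, "ty": -0.3, "tz": 0, "rx": 0, "ry": 0, "rz": 0, "gripper": 0.2}, {"tx": 4.5, "ty": -0.3, "tz": 1, "rx": 0, "ry": 0, "rz": 0, "gripper": 0.2}, {"tx": 4, "ty": -0.3, "tz": 2, "rx": 0, "ry": 0, "rz": 0, "gripper": 0.2}, {"tx": 2, "ty": 0, "tz": 2, "rx": 0, "ry": 0, "rz": 0, "gripper": 0.2}, {"tx": 0, "ty": 0, "tz": 0, "rx": 0, "ry": 0, "rz": 0, "gripper": 0.2}, {"tx": 0, "ty": 0, "tz": 0, "rx": 0, "ry": 0, "rz": 0, "gripper": 0.2}], squeeze=30)

```text
clock: 9.75
eef_pos: [442.3, 225.0, 105.6]
tcp_rot: [-3.139, 0.001, 1.807]
contact_force: [0.9, -0.3, 0.4]
opening: 0.601
```

```bash
python3 w.py w6.png | grep -E "^[0-9]|red|yel"
```

```text
9.75 [442.3 225.  105.6] [-3.139e+00  1.000e-03  1.807e+00] 0.6013006122179868 [[0.0, -0.95, -0.32, 83.95], [1.0, 0.0, 0.0, -0.65], [0.0, -0.32, 0.95, -141.82], [0.0, 0.0, 0.0, 1.0]]
yel [272, 217, 25, 24, 463] [283.9 228.4] 214.6 [444.8 223.8  49.9]
```

Request:
move_arm(increments=[{"tx": -0.17, "ty": 0.2, "tz": 2, "rx": 0, "ry": 0, "rz": 0, "gripper": 0.2}, {"tx": 0, "ty": 0, "tz": 3, "rx": 0, "ry": 0, "rz": 0, "gripper": 0.2}, {"tx": 0, "ty": 0, "tz": 2.4, "rx": 0, "ry": 0, "rz": 0, "gripper": 0.2}, {"tx": 0, "ty": 0, "tz": 1, "rx": 0, "ry": 0, "rz": 0, "gripper": 0.2}, {"tx": 0, "ty": 0, "tz": 0, "rx": 0, "ry": 0, "rz": 0, "gripper": -1}, {"tx": 0, "ty": 0, "tz": 0, "rx": 0, "ry": 0, "rz": 0, "gripper": -1}, {"tx": 0, "ty": 0, "tz": 0, "rx": 0, "ry": 0, "rz": 0, "gripper": -1}, {"tx": 0, "ty": 0, "tz": 0, "rx": 0, "ry": 0, "rz": 0, "gripper": -1}, {"tx": 0, "ty": 0, "tz": 0, "rx": 0, "ry": 0, "rz": 0, "gripper": -1}, {"tx": 0, "ty": 0, "tz": 0, "rx": 0, "ry": 0, "rz": 0, "gripper": -1}], squeeze=30)

```text
clock: 10.8
eef_pos: [446.3, 224.2, 23.1]
tcp_rot: [3.14, -0.0, 1.806]
contact_force: [-1.1, -0.1, 7.1]
opening: 0.278
```

Request:
move_arm(increments=[{"tx": 0, "ty": 0, "tz": -2, "rx": 0, "ry": 0, "rz": 0, "gripper": -1}, {"tx": 0, "ty": 0, "tz": -4.5, "rx": 0, "ry": 0, "rz": 0, "gripper": -1}, {"tx": 0, "ty": 0, "tz": -4.5, "rx": 0, "ry": 0, "rz": 0, "gripper": -1}, {"tx": -2, "ty": 0.5, "tz": -1.5, "rx": 0, "ry": 0, "rz": 0, "gripper": -1}, {"tx": -4.5, "ty": 0.5, "tz": 0, "rx": 0, "ry": 0, "rz": 0, "gripper": -1}, {"tx": -4.5, "ty": 0.5, "tz": 0, "rx": 0, "ry": 0, "rz": 0, "gripper": -1}, {"tx": -4.5, "ty": 0, "tz": 0, "rx": 0, "ry": 0, "rz": 0, "gripper": -1}, {"tx": -4.5, "ty": 0, "tz": 0, "rx": 0, "ry": 0, "rz": 0, "gripper": -1}, {"tx": -4.5, "ty": 0, "tz": 0, "rx": 0, "ry": 0, "rz": 0, "gripper": -1}, {"tx": -4.5, "ty": 0, "tz": 0, "rx": 0, "ry": 0, "rz": 0, "gripper": -1}, {"tx": -3, "ty": 0, "tz": 0, "rx": 0, "ry": 0, "rz": 0, "gripper": -1}, {"tx": 0, "ty": 0, "tz": 0, "rx": 0, "ry": 0, "rz": 0, "gripper": -1}], squeeze=30)

```text
clock: 12.0
eef_pos: [535.7, -87.0, 147.6]
tcp_rot: [3.141, 0.001, 1.803]
contact_force: [-0.2, 0.7, -1.0]
opening: 0.281
```

```bash
python3 w.py w7.png | grep -E "^[0-9]|red|yel|51[01]"
```

```text
12.0 [535.7 -87.  147.6] [3.141e+00 1.000e-03 1.803e+00] 0.2811188609485008 [[0.0, -0.95, -0.32, 83.95], [1.0, 0.0, 0.0, -0.66], [0.0, -0.32, 0.95, -141.82], [0.0, 0.0, 0.0, 1.0]]
red [267, 150, 25, 25, 476] [279.3 162.1] 206.9 [524.4 -43.7  84.1]
yel [260, 279, 40, 35, 1070] [279.9 296.1] 135.8 [535.  -86.6 174.3]
white [263, 49, 33, 36, 972] [279.   66.4] 187.4 [510.3  15.1  84. ]
white [386, 83, 29, 153, 1510] [400.5 157.7] 193.9 [599.8 -20.5  96.1]
```

Request:
move_arm(increments=[{"tx": -1.5, "ty": 0, "tz": 0.5, "rx": 0, "ry": 0, "rz": 0, "gripper": -1}, {"tx": 0, "ty": 0, "tz": 2.5, "rx": 0, "ry": 0, "rz": 0, "gripper": -1}, {"tx": 0, "ty": 0, "tz": 2.3, "rx": 0, "ry": 0, "rz": 0, "gripper": -1}, {"tx": 0, "ty": 0, "tz": 1, "rx": 0, "ry": 0, "rz": 0, "gripper": -1}, {"tx": 0, "ty": 0, "tz": 0, "rx": 0, "ry": 0, "rz": 0, "gripper": -1}, {"tx": 0, "ty": 0, "tz": 0, "rx": 0, "ry": 0, "rz": 0, "gripper": -1}], squeeze=30)

```text
clock: 12.65
eef_pos: [538.7, -98.1, 84.7]
tcp_rot: [3.141, 0.0, 1.807]
contact_force: [0.3, 0.1, -0.1]
opening: 0.28
```

```bash
python3 w.py w8.png | grep -E "^[0-9]|red|yel|51[01]"
```

```text
12.65 [538.7 -98.1  84.7] [3.141 0.    1.807] 0.2797217731986425 [[0.0, -0.95, -0.32, 83.95], [1.0, 0.0, 0.0, -0.66], [0.0, -0.32, 0.95, -141.82], [0.0, 0.0, 0.0, 1.0]]
red [136, 32, 11, 12, 104] [141.1  37.3] 157.3 [439.7  -2.2  49.3]
red [152, 147, 10, 9, 70] [156.2 151.2] 176.6 [453.7 -60.3  49.3]
red [261, 146, 36, 36, 1018] [278.8 163.5] 144.0 [524.4 -43.8  83.9]
red [434, 159, 7, 17, 82] [436.7 167.2] 202.8 [631.6 -32.1  26.4]
red [426, 207, 6, 15, 70] [428.6 214.7] 214.0 [639.8 -65.6  26.4]
yel [260, 279, 40, 35, 1071] [279.9 296.1] 135.7 [537.9 -97.5 111.5]
white [254, 0, 51, 49, 2084] [279.  22.] 124.6 [510.6  14.2  84.1]
```

Request:
move_arm(increments=[{"tx": -0.37, "ty": 0, "tz": 0, "rx": 0, "ry": 0, "rz": 0, "gripper": -1}, {"tx": 0, "ty": 0, "tz": 0, "rx": 0, "ry": 0, "rz": 0, "gripper": -1}, {"tx": 0, "ty": 0, "tz": 0.8, "rx": 0, "ry": 0, "rz": 0, "gripper": -1}, {"tx": 0, "ty": 0, "tz": 0.6, "rx": 0, "ry": 0, "rz": 0, "gripper": -1}, {"tx": 0, "ty": 0, "tz": 0.6, "rx": 0, "ry": 0, "rz": 0, "gripper": -1}, {"tx": 0, "ty": 0, "tz": 0.6, "rx": 0, "ry": 0, "rz": 0, "gripper": -1}, {"tx": 0, "ty": 0, "tz": 0, "rx": 0, "ry": 0, "rz": 0, "gripper": -1}, {"tx": 0, "ty": 0, "tz": 0, "rx": 0, "ry": 0, "rz": 0, "gripper": -1}], squeeze=30)

```text
clock: 13.5
eef_pos: [539.1, -102.0, 58.0]
tcp_rot: [-3.141, -0.0, 1.806]
contact_force: [-0.1, -0.4, -0.9]
opening: 0.28
```

```bash
python3 w.py w9.png | grep -E "^[0-9]|red|yel|51[01]"
```

```text
13.5 [ 539.1 -102.    58. ] [-3.141 -0.     1.806] 0.27985693677692414 [[0.0, -0.95, -0.32, 83.95], [1.0, 0.0, 0.0, -0.66], [0.0, -0.32, 0.95, -141.82], [0.0, 0.0, 0.0, 1.0]]
red [108, 8, 13, 15, 157] [114.   14.9] 130.8 [439.8  -2.2  49.3]
red [258, 145, 44, 45, 1534] [279.8 166.9] 117.4 [524.4 -43.8  84. ]
red [130, 147, 12, 11, 101] [135.6 152. ] 150.5 [453.7 -60.4  48.9]
yel [260, 279, 40, 35, 1069] [279.9 296.1] 135.8 [ 538.3 -101.5   84.8]
```

Request:
move_arm(increments=[{"tx": 0, "ty": 0, "tz": 0, "rx": 0, "ry": 0, "rz": 0, "gripper": 0.1}, {"tx": 0, "ty": 0, "tz": 0, "rx": 0, "ry": 0, "rz": 0, "gripper": 0.1}, {"tx": 0, "ty": 0, "tz": 0, "rx": 0, "ry": 0, "rz": 0, "gripper": 0.1}, {"tx": 0, "ty": 0, "tz": 0, "rx": 0, "ry": 0, "rz": 0, "gripper": 0.1}, {"tx": 0, "ty": 0, "tz": 0, "rx": 0, "ry": 0, "rz": 0, "gripper": 0.1}, {"tx": 0, "ty": 0, "tz": -2, "rx": 0, "ry": 0, "rz": 0, "gripper": 0.1}, {"tx": 0, "ty": 0, "tz": -4, "rx": 0, "ry": 0, "rz": 0, "gripper": 0.1}, {"tx": 0, "ty": -1, "tz": -4.5, "rx": 0, "ry": 0, "rz": 0, "gripper": 0.1}, {"tx": -2, "ty": -1, "tz": -3, "rx": 0, "ry": 0, "rz": 0, "gripper": 0.1}, {"tx": 0, "ty": 0, "tz": 0, "rx": 0, "ry": 0, "rz": 0, "gripper": 0.1}, {"tx": 0, "ty": 0, "tz": 0, "rx": 0, "ry": 0, "rz": 0, "gripper": 0.1}], squeeze=30)

```text
clock: 14.65
eef_pos: [524.6, -126.4, 193.8]
tcp_rot: [3.14, 0.001, 1.805]
contact_force: [-0.3, 0.5, -0.4]
opening: 0.551
```

```bash
python3 w.py w10.png | grep -E "^[0-9]|red|yel|51[01]"
```

```text
14.65 [ 524.6 -126.4  193.8] [3.140e+00 1.000e-03 1.805e+00] 0.551169092973991 [[0.0, -0.95, -0.32, 83.95], [1.0, 0.0, 0.0, -0.65], [0.0, -0.32, 0.95, -141.82], [0.0, 0.0, 0.0, 1.0]]
red [294, 96, 21, 23, 364] [304.3 107. ] 239.3 [524.4 -43.7  83.9]
yel [293, 169, 20, 21, 324] [302.4 179.3] 258.6 [ 538.2 -101.6   83.9]
white [292, 4, 29, 33, 745] [306.4  20.3] 219.6 [510.3  15.1  84. ]
```

Request:
move_arm(increments=[{"tx": 0, "ty": 0, "tz": -3, "rx": 0, "ry": 0, "rz": 0, "gripper": 0.1}, {"tx": 0, "ty": 0, "tz": -4, "rx": 0, "ry": 0, "rz": 0, "gripper": 0.1}, {"tx": 2, "ty": 1, "tz": -3, "rx": 0, "ry": 0, "rz": 0, "gripper": 0.1}, {"tx": 2.1, "ty": 3, "tz": 0, "rx": 0, "ry": 0, "rz": 0, "gripper": 0.1}, {"tx": 2, "ty": 4, "tz": 0, "rx": 0, "ry": 0, "rz": 0, "gripper": 0.1}, {"tx": 2, "ty": 3, "tz": 0, "rx": 0, "ry": 0, "rz": 0, "gripper": 0.1}, {"tx": 0, "ty": 1.6, "tz": 0, "rx": 0, "ry": 0, "rz": 0, "gripper": 0.1}, {"tx": 0, "ty": 0, "tz": 0, "rx": 0, "ry": 0, "rz": 0, "gripper": 0.1}, {"tx": 0, "ty": 0, "tz": 0, "rx": 0, "ry": 0, "rz": 0, "gripper": 0.1}], squeeze=30)

```text
clock: 15.6
eef_pos: [627.1, -17.6, 291.3]
tcp_rot: [-3.138, -0.001, 1.807]
contact_force: [-1.2, -0.7, -1.1]
opening: 0.549
```

```bash
python3 w.py w11.png | grep -E "^[0-9]|red"
```

```text
15.6 [627.1 -17.6 291.3] [-3.138e+00 -1.000e-03  1.807e+00] 0.5492371218223787 [[0.0, -0.95, -0.32, 83.95], [1.0, 0.0, 0.0, -0.65], [0.0, -0.32, 0.95, -141.81], [0.0, 0.0, 0.0, 1.0]]
red [275, 135, 17, 173, 2579] [282.8 217.8] 202.6 [625.9  -7.7 244.3]
red [186, 171, 14, 14, 147] [192.8 177.4] 358.2 [524.5 -43.4  84. ]
```

View pics/w11.png

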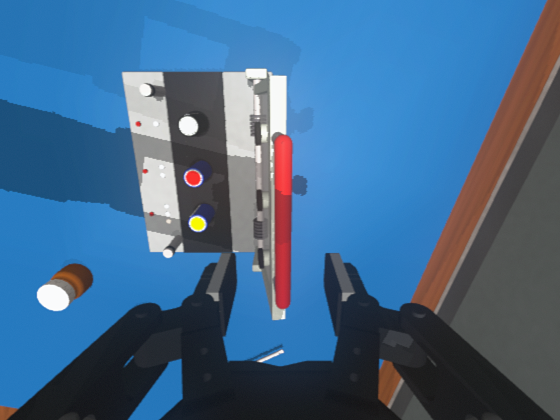

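The bar runs along column 283 from row 135 to 308, centred between the open fingers. All three cans are seated and visible at (188,125), (193,178) and (198,223). Next I'll descend and pinch the bar.

Request:
move_arm(increments=[{"tx": 0, "ty": 0, "tz": 2.5, "rx": 0, "ry": 0, "rz": 0, "gripper": 0.1}, {"tx": 0, "ty": 0, "tz": 3, "rx": 0, "ry": 0, "rz": 0, "gripper": 0.1}, {"tx": 0, "ty": 0, "tz": 1.5, "rx": 0, "ry": 0, "rz": 0, "gripper": 0.1}, {"tx": 0, "ty": 0, "tz": 0, "rx": 0, "ry": 0, "rz": 0, "gripper": 0.1}, {"tx": 0, "ty": 0, "tz": 0, "rx": 0, "ry": 0, "rz": 0, "gripper": -1}, {"tx": 0, "ty": 0, "tz": 0, "rx": 0, "ry": 0, "rz": 0, "gripper": -1}, {"tx": 0, "ty": 0, "tz": 0, "rx": 0, "ry": 0, "rz": 0, "gripper": -1}, {"tx": 0, "ty": 0, "tz": 0, "rx": 0, "ry": 0, "rz": 0, "gripper": -1}, {"tx": 0, "ty": 0, "tz": 0, "rx": 0, "ry": 0, "rz": 0, "gripper": -1}, {"tx": 0, "ty": 0, "tz": 0, "rx": 0, "ry": 0, "rz": 0, "gripper": -1}, {"tx": 0, "ty": 0, "tz": 0, "rx": 0, "ry": 0, "rz": 0, "gripper": -1}], squeeze=30)

```text
clock: 16.75
eef_pos: [629.1, -18.1, 224.9]
tcp_rot: [3.139, 0.001, 1.806]
contact_force: [0.0, -0.9, 6.5]
opening: 0.128
```

Request:
move_arm(increments=[{"tx": 0, "ty": -2.24, "tz": -0.23, "rx": 0, "ry": 0, "rz": 0, "gripper": -1}, {"tx": 0, "ty": -2.25, "tz": 0.1, "rx": 0, "ry": 0, "rz": 0, "gripper": -1}, {"tx": 0, "ty": -2.21, "tz": 0.44, "rx": 0, "ry": 0, "rz": 0, "gripper": -1}, {"tx": 0, "ty": -2.12, "tz": 0.76, "rx": 0, "ry": 0, "rz": 0, "gripper": -1}, {"tx": 0, "ty": 0, "tz": 0, "rx": 0, "ry": 0, "rz": 0, "gripper": -1}, {"tx": 0, "ty": 0, "tz": 0, "rx": 0, "ry": 0, "rz": 0, "gripper": -1}], squeeze=30)

```text
clock: 17.35
eef_pos: [544.0, -38.6, 215.0]
tcp_rot: [3.136, 0.001, 1.806]
contact_force: [1.9, 1.6, 11.7]
opening: 0.131
```

Request:
move_arm(increments=[{"tx": 0, "ty": -1.98, "tz": 1.07, "rx": 0, "ry": 0, "rz": 0, "gripper": -1}, {"tx": 0, "ty": -1.8, "tz": 1.35, "rx": 0, "ry": 0, "rz": 0, "gripper": -1}, {"tx": 0, "ty": -1.57, "tz": 1.61, "rx": 0, "ry": 0, "rz": 0, "gripper": -1}, {"tx": 0, "ty": -1.32, "tz": 1.82, "rx": 0, "ry": 0, "rz": 0, "gripper": -1}, {"tx": 0, "ty": 0, "tz": 0, "rx": 0, "ry": 0, "rz": 0, "gripper": -1}, {"tx": 0, "ty": 0, "tz": 0, "rx": 0, "ry": 0, "rz": 0, "gripper": -1}], squeeze=30)

```text
clock: 17.95
eef_pos: [479.2, -54.2, 155.2]
tcp_rot: [3.138, 0.001, 1.806]
contact_force: [3.6, -0.0, 6.7]
opening: 0.125
```

Request:
move_arm(increments=[{"tx": 0, "ty": -1.03, "tz": 2.0, "rx": 0, "ry": 0, "rz": 0, "gripper": -1}, {"tx": 0, "ty": -0.72, "tz": 2.13, "rx": 0, "ry": 0, "rz": 0, "gripper": -1}, {"tx": 0, "ty": -0.39, "tz": 2.0, "rx": 0, "ry": 0, "rz": 0, "gripper": -1}, {"tx": 0, "ty": -0.04, "tz": 0.5, "rx": 0, "ry": 0, "rz": 0, "gripper": -1}, {"tx": 0, "ty": 0, "tz": 0, "rx": 0, "ry": 0, "rz": 0, "gripper": -1}, {"tx": 0, "ty": 0, "tz": 0, "rx": 0, "ry": 0, "rz": 0, "gripper": -1}], squeeze=30)

```text
clock: 18.55
eef_pos: [457.9, -59.3, 88.8]
tcp_rot: [3.139, 0.001, 1.806]
contact_force: [-0.4, -0.7, 8.3]
opening: 0.122
```

```bash
cat > t.py <<'E'
from h import *
p,d=r.grab_frame('scene');save('s3.png',p[100:320,140:400].repeat(2,0).repeat(2,1))
for e in r.place_of('lid_bar','scene')[:1]:
    a,b=e['location'];print(e['confidence'],a,b,toworld('scene',a,b,d[int(a),int(b)]))
s=r.sense();print(s['contact_force'],s['eef_pos'])
E
python3 t.py
```

```text
0.73 190.5 286.9 [453.37466812 -54.46715183 111.91744491]
[-0.79804871  0.04077173  9.77979955] [457.91156964 -59.3457806   88.93032956]
```

Request:
move_arm(increments=[{"tx": 0, "ty": -0.03, "tz": 0.4, "rx": 0, "ry": 0, "rz": 0, "gripper": -1}, {"tx": 0, "ty": 0, "tz": 0.4, "rx": 0, "ry": 0, "rz": 0, "gripper": -1}, {"tx": 0, "ty": 0, "tz": 0.4, "rx": 0, "ry": 0, "rz": 0, "gripper": -1}, {"tx": 0, "ty": 0, "tz": 0, "rx": 0, "ry": 0, "rz": 0, "gripper": -1}, {"tx": 0, "ty": 0, "tz": 0, "rx": 0, "ry": 0, "rz": 0, "gripper": -1}], squeeze=30)

```text
clock: 19.15
eef_pos: [457.2, -59.5, 76.8]
tcp_rot: [3.14, 0.001, 1.806]
contact_force: [-0.9, -1.5, 11.9]
opening: 0.127
```

Request:
move_arm(increments=[{"tx": 0, "ty": 0, "tz": 0.15, "rx": 0, "ry": 0, "rz": 0, "gripper": -1}, {"tx": 0, "ty": 0, "tz": 0.1, "rx": 0, "ry": 0, "rz": 0, "gripper": -1}, {"tx": 0, "ty": 0, "tz": 0, "rx": 0, "ry": 0, "rz": 0, "gripper": -1}, {"tx": 0, "ty": 0, "tz": 0, "rx": 0, "ry": 0, "rz": 0, "gripper": -1}], squeeze=60)

```text
clock: 19.55
eef_pos: [457.2, -59.5, 74.5]
tcp_rot: [3.14, 0.001, 1.806]
contact_force: [-2.0, -0.3, 12.5]
opening: 0.118
```

```bash
python3 t.py
```

```text
0.84 194.6 286.6 [453.80079491 -53.11405105 100.17477847]
[-2.38651107 -1.18600262 12.56984213] [457.18357124 -59.4918602   74.54243341]
```

View pics/s3.png

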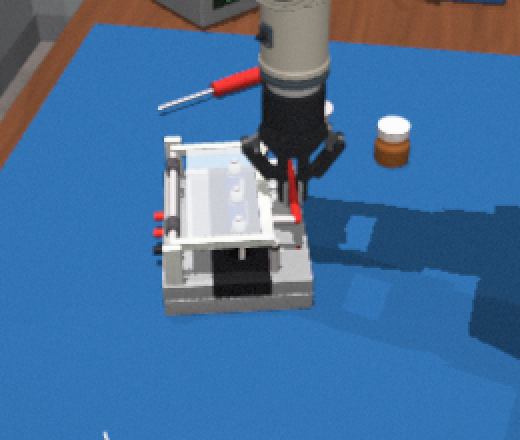

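The lid is nearly level, with the bar at about (290,190) in the crop and in the fingers. The force hasn't yet shown contact with the stops, so I'll push further.

Request:
move_arm(increments=[{"tx": 0, "ty": 0, "tz": 0.15, "rx": 0, "ry": 0, "rz": 0, "gripper": -1}, {"tx": 0, "ty": 0, "tz": 0.1, "rx": 0, "ry": 0, "rz": 0, "gripper": -1}, {"tx": 0, "ty": 0, "tz": 0, "rx": 0, "ry": 0, "rz": 0, "gripper": -1}, {"tx": 0, "ty": 0, "tz": 0, "rx": 0, "ry": 0, "rz": 0, "gripper": -1}], squeeze=60)

```text
clock: 20.05
eef_pos: [457.1, -59.5, 72.4]
tcp_rot: [3.14, 0.001, 1.806]
contact_force: [-4.1, -1.6, 19.2]
opening: 0.117
```

Request:
move_arm(increments=[{"tx": 0, "ty": 0, "tz": 0.1, "rx": 0, "ry": 0, "rz": 0, "gripper": -1}, {"tx": 0, "ty": 0, "tz": 0.1, "rx": 0, "ry": 0, "rz": 0, "gripper": -1}, {"tx": 0, "ty": 0, "tz": 0, "rx": 0, "ry": 0, "rz": 0, "gripper": -1}, {"tx": 0, "ty": 0, "tz": 0, "rx": 0, "ry": 0, "rz": 0, "gripper": -1}], squeeze=60)

```text
clock: 20.45
eef_pos: [457.2, -59.5, 71.6]
tcp_rot: [3.14, 0.001, 1.806]
contact_force: [-10.1, -0.9, 41.8]
opening: 0.117
```

Request:
move_arm(increments=[{"tx": 0, "ty": 0, "tz": -0.06, "rx": 0, "ry": 0, "rz": 0, "gripper": -1}, {"tx": 0, "ty": 0, "tz": 0, "rx": 0, "ry": 0, "rz": 0, "gripper": -1}, {"tx": 0, "ty": 0, "tz": 0, "rx": 0, "ry": 0, "rz": 0, "gripper": -1}, {"tx": 0, "ty": 0, "tz": 0, "rx": 0, "ry": 0, "rz": 0, "gripper": -1}, {"tx": 0, "ty": 0, "tz": 0, "rx": 0, "ry": 0, "rz": 0, "gripper": -1}, {"tx": 0, "ty": 0, "tz": 0, "rx": 0, "ry": 0, "rz": 0, "gripper": -1}, {"tx": 0, "ty": 0, "tz": 0, "rx": 0, "ry": 0, "rz": 0, "gripper": -1}, {"tx": 0, "ty": 0, "tz": 0, "rx": 0, "ry": 0, "rz": 0, "gripper": -1}, {"tx": 0, "ty": 0, "tz": 0, "rx": 0, "ry": 0, "rz": 0, "gripper": -1}, {"tx": 0, "ty": 0, "tz": 0, "rx": 0, "ry": 0, "rz": 0, "gripper": -1}, {"tx": 0, "ty": 0, "tz": 0, "rx": 0, "ry": 0, "rz": 0, "gripper": -1}, {"tx": 0, "ty": 0, "tz": 0, "rx": 0, "ry": 0, "rz": 0, "gripper": -1}], squeeze=60)

```text
clock: 21.65
eef_pos: [457.1, -59.5, 71.9]
tcp_rot: [3.14, 0.001, 1.806]
contact_force: [-8.7, -0.5, 35.5]
opening: 0.115
```

```bash
sed -i 's/s3.png/s4.png/' t.py; python3 t.py; python3 - <<'E'
from h import *
p,d=r.grab_frame('scene')
# lid frame plane fit: near (left) side rail, white-ish pixels seen at z>70
v,u=np.mgrid[0:420,0:560]; m=r.camera_model('scene')
P=np.stack([(u-m['cx'])/m['fx']*d,(v-m['cy'])/m['fy']*d,d],-1)@np.array(m['R'])-np.array(m['R']).T@m['t']
J=(P-[529.3,-41.6,0]);c,s=np.cos(.2348),np.sin(.2348)
x=J[...,0]*c+J[...,1]*s;y=-J[...,0]*s+J[...,1]*c;z=P[...,2]
k=(d>0)&(x>-40)&(x<55)&(abs(y)>80)&(abs(y)<103)&(z>85)&(z<115)
A=np.c_[x[k],np.ones(k.sum())]
for _ in range(4):
    f=np.linalg.lstsq(A,z[k],rcond=None)[0];e=z[k]-A@f
    k2=abs(e)<3;kk=np.argwhere(k)[k2];k=np.zeros_like(k);k[tuple(kk.T)]=1;A=np.c_[x[k],np.ones(k.sum())]
print('lid slope rad',-f[0],'height at hinge',f[1]+75*f[0],k.sum())
E
```

```text
0.84 194.4 287.4 [453.35166602 -64.50249397  92.49160773]
[-8.99204374 -1.00012638 34.792116  ] [457.15038169 -59.53715926  71.87551301]
lid slope rad -0.0030880287025142677 height at hinge 98.8767939863792 330
```

The lid measures level at -0.003 rad and is hard on its stops. I'll hold it there.

Request:
move_arm(increments=[{"tx": 0, "ty": 0, "tz": 0, "rx": 0, "ry": 0, "rz": 0, "gripper": -1}, {"tx": 0, "ty": 0, "tz": 0, "rx": 0, "ry": 0, "rz": 0, "gripper": -1}, {"tx": 0, "ty": 0, "tz": 0, "rx": 0, "ry": 0, "rz": 0, "gripper": -1}, {"tx": 0, "ty": 0, "tz": 0, "rx": 0, "ry": 0, "rz": 0, "gripper": -1}, {"tx": 0, "ty": 0, "tz": 0, "rx": 0, "ry": 0, "rz": 0, "gripper": -1}, {"tx": 0, "ty": 0, "tz": 0, "rx": 0, "ry": 0, "rz": 0, "gripper": -1}, {"tx": 0, "ty": 0, "tz": 0, "rx": 0, "ry": 0, "rz": 0, "gripper": -1}, {"tx": 0, "ty": 0, "tz": 0, "rx": 0, "ry": 0, "rz": 0, "gripper": -1}, {"tx": 0, "ty": 0, "tz": 0, "rx": 0, "ry": 0, "rz": 0, "gripper": -1}, {"tx": 0, "ty": 0, "tz": 0, "rx": 0, "ry": 0, "rz": 0, "gripper": -1}, {"tx": 0, "ty": 0, "tz": 0, "rx": 0, "ry": 0, "rz": 0, "gripper": -1}, {"tx": 0, "ty": 0, "tz": 0, "rx": 0, "ry": 0, "rz": 0, "gripper": -1}], squeeze=60)

```text
clock: 23.0
eef_pos: [457.1, -59.5, 71.9]
tcp_rot: [3.14, 0.001, 1.806]
contact_force: [-9.1, -1.5, 35.2]
opening: 0.118
```

Request:
move_arm(increments=[{"tx": 0, "ty": 0, "tz": 0, "rx": 0, "ry": 0, "rz": 0, "gripper": -1}, {"tx": 0, "ty": 0, "tz": 0, "rx": 0, "ry": 0, "rz": 0, "gripper": -1}, {"tx": 0, "ty": 0, "tz": 0, "rx": 0, "ry": 0, "rz": 0, "gripper": -1}, {"tx": 0, "ty": 0, "tz": 0, "rx": 0, "ry": 0, "rz": 0, "gripper": -1}, {"tx": 0, "ty": 0, "tz": 0, "rx": 0, "ry": 0, "rz": 0, "gripper": -1}, {"tx": 0, "ty": 0, "tz": 0, "rx": 0, "ry": 0, "rz": 0, "gripper": -1}, {"tx": 0, "ty": 0, "tz": 0, "rx": 0, "ry": 0, "rz": 0, "gripper": -1}, {"tx": 0, "ty": 0, "tz": 0, "rx": 0, "ry": 0, "rz": 0, "gripper": -1}, {"tx": 0, "ty": 0, "tz": 0, "rx": 0, "ry": 0, "rz": 0, "gripper": -1}, {"tx": 0, "ty": 0, "tz": 0, "rx": 0, "ry": 0, "rz": 0, "gripper": -1}, {"tx": 0, "ty": 0, "tz": 0, "rx": 0, "ry": 0, "rz": 0, "gripper": -1}, {"tx": 0, "ty": 0, "tz": 0, "rx": 0, "ry": 0, "rz": 0, "gripper": -1}], squeeze=60)

```text
clock: 24.2
eef_pos: [457.2, -59.5, 71.9]
tcp_rot: [3.14, 0.001, 1.806]
contact_force: [-8.4, -1.4, 34.5]
opening: 0.119
```

Request:
move_arm(increments=[{"tx": 0, "ty": 0, "tz": 0, "rx": 0, "ry": 0, "rz": 0, "gripper": -1}, {"tx": 0, "ty": 0, "tz": 0, "rx": 0, "ry": 0, "rz": 0, "gripper": -1}, {"tx": 0, "ty": 0, "tz": 0, "rx": 0, "ry": 0, "rz": 0, "gripper": -1}, {"tx": 0, "ty": 0, "tz": 0, "rx": 0, "ry": 0, "rz": 0, "gripper": -1}, {"tx": 0, "ty": 0, "tz": 0, "rx": 0, "ry": 0, "rz": 0, "gripper": -1}, {"tx": 0, "ty": 0, "tz": 0, "rx": 0, "ry": 0, "rz": 0, "gripper": -1}, {"tx": 0, "ty": 0, "tz": 0, "rx": 0, "ry": 0, "rz": 0, "gripper": -1}, {"tx": 0, "ty": 0, "tz": 0, "rx": 0, "ry": 0, "rz": 0, "gripper": -1}, {"tx": 0, "ty": 0, "tz": 0, "rx": 0, "ry": 0, "rz": 0, "gripper": -1}, {"tx": 0, "ty": 0, "tz": 0, "rx": 0, "ry": 0, "rz": 0, "gripper": -1}, {"tx": 0, "ty": 0, "tz": 0, "rx": 0, "ry": 0, "rz": 0, "gripper": -1}, {"tx": 0, "ty": 0, "tz": 0, "rx": 0, "ry": 0, "rz": 0, "gripper": -1}], squeeze=60)

```text
clock: 25.4
eef_pos: [457.2, -59.5, 71.9]
tcp_rot: [3.14, 0.001, 1.806]
contact_force: [-8.5, -0.2, 34.9]
opening: 0.121
```

```bash
python3 t.py
```

```text
0.55 195.0 287.3 [452.47171417 -56.38888869  96.67776317]
[-8.25278564 -0.81578956 34.76767525] [457.15792413 -59.53503666  71.86832074]
```

View pics/s4.png

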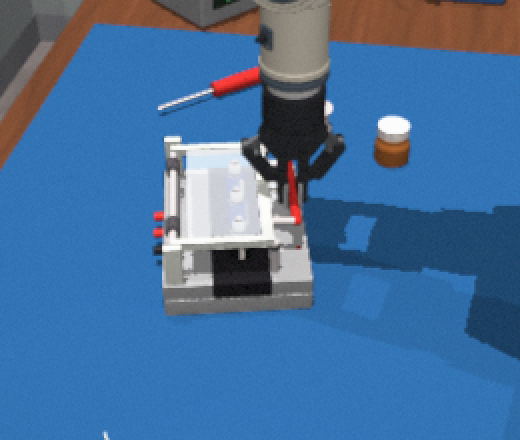

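The picture shows the lid level, with its far edge near (230,145), and the bar held at (290,190). The bystanders that show, the driver and the jar, are in place.

```bash
python3 -c "
from rig import r
print(r.sign_off())"
```

```text
the job is handed in; nothing more can be done
None
```

The jig is loaded and I handed the job in at about 25.5 s with the arm still holding the lid down.

- **Capacitors:** the red-dot can went into well 2 first, then the yellow-dot can into well 3. The reference stayed in well 1. Before I closed the lid, the wrist camera put all three tops at z ≈ 84 mm, so they were fully seated, and within about 1 mm of the well axes.
- **Lid:** I pinched the red bar, brought it down its arc and pressed it onto the stops. I then held it there for about 5 s with a steady push of about 35 N. A line fit to the lid frame in the scene camera gave -0.003 rad, which is level.
- **Not checked or less certain:**
  - I couldn't see the cans well through the closed lid, so I didn't re-measure them.
  - The network's readings of the bar height scattered between 92 and 100 mm, so I went by the rise in force and the frame fit instead.
  - I didn't re-measure the bystanders. The driver and jar looked unmoved in the last picture, and the arm never touched any of the four.

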